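# Bring the test probes down onto the board in the safe order

## Robot

A 7-joint arm with a two-finger parallel gripper is mounted at the origin on the work surface. World frame = base frame: x ahead of the robot, y to its left, z up, the work surface at z = 0. Lengths are in m, angles in rad, forces in N, time in s.
With the tool pointing down it reaches from about 0.4 to 0.85 m from the base axis. Payload 10.4 kg.
Tool frame: the origin (TCP) lies between the finger pads; the fingertips stand 22 mm ahead of it and the grasp point (between the pads) lies 3 mm ahead of it; z points along the fingers, y is the line along which they close (so a half turn about z gives the same grasp; the last joint's range is limited). The gripper opens to 85 mm and grips with 20 to 120 N. Pads are 22 mm wide; open, the fingers measure 114 mm over their backs; the gripper's body (76 mm by 85 mm) begins 54 mm behind the grasp point. The pads swing forward as they close: fully open they stand 13 mm farther back than shut.
Start: joints at [-1.313, 0.332, -0.065, 1.46, 0.022, 1.35, -0.088], TCP at [0.173, 0.601, 0.253] pointing down, gripper open.
Joint ranges: [-2.6, 2.6], [-0.5, 2.12], [-1.47, 1.34], [0.16, 2.42], [-1.27, 4.41], [0.06, 2.06], [-2.6, 2.6]. Speed limits (rad/s): [2.22, 2.22, 2.79, 2.79, 3.14, 3.14, 3.14].

## Interface

Orientations are given as a unit quaternion [x, y, z, w].
In Python, from workcell import manip, camera, ticket, boxes_of, outline_of gives the robot as it stands.
- The arm moves only by the tool carry_out, never from a script. Its argument "deltas" is a list of rows, each a list of 5 numbers: the shift along the tool's x, y, z as a fraction of full scale, then the turn about the tool's z as a fraction of full scale, then the opening, from -1 (shut) to 1 (fully open), so that 0 is half open. In form: [[tx, ty, tz, spin, gripper], ...]. A call has 1 to 20 rows; each row is the pose to reach, as a shift and turn from the pose commanded when the call began, along the tool's axes at that moment; what a row does not reach only later rows make up. Full scale, the value 1, is 150 mm for a shift and 30 degrees for a turn. A row lasts 1/8 s, in which the tool goes at most 62.5 mm and 10.7 degrees, less where a joint would pass 70% of its speed; a pose out of reach is approached as far as the arm can. A call with a number of a shift or a turn outside -1 to 1 is refused whole. A call with a gripper value outside its range is refused whole. The fingers move at their own pace and stop on an object; "force" is the grip in N (left out, the last holds). Time passes only in rows, so rows that repeat a pose let the fingers close. It gives the time, the measured TCP pose, the force, the opening and the grip force at its end, in the units of the state.
- manip.get_obs(): the state, without advancing time (a new reading comes with each control period).
- camera(name): name is "scene" or "top" or "wrist"; returns a dict with "img" (400x640x3 uint8, red, green, blue), "depth" (400x640 float32, m along the optical axis (not along the pixel's ray), 0 where there is no reading), "vertical_fov" (degrees; the focal length in pixels is half the picture's height over the tangent of half this angle, whatever the lens; pixels are square), "cx", "cy" (the principal point, pixels), "R" (3x3) and "t" (3): a world point X has camera coordinates R X + t. Camera axes: x right, y down, z forward; pixel columns grow to the right and rows downward; lengths in m; the calibration is good to about 2 mm. A picture is of the moment at which its call begins.
- ticket.hand_in(): hands the job in; it is judged then, once.
Trained networks look in a picture, given as the dict that the camera call returned (one of the last four; its "shot" number tells which), for a name from the list of things; names that differ only in an ending like _2 or _b are one class to them, and where a whole thing is asked for, a point or a joint stands for the part that bears it (a point fixed in the world has none). Each returns a list of dicts, best first, with "conf" (0 to 1); they miss things now and then, are a little off and sometimes report something else, mostly with a low value. They report only what shows in the picture. A call takes as long as a camera call.
- boxes_of(query, picture): "position" ([x, y, z] in m, in world coordinates, good to about 4 mm: the middle of the surface that is visible of it).
- outline_of(query, picture): "region" (400x640 bool, what is visible of it).
The state is a dict: "clock": time; "joint_pos": joint angles; "joint_velocities": joint speeds; "tau": joint torques, N m; "position": TCP position; "ee_rot": TCP orientation; "ft_force": force on the tool from outside, world axes, zero at the start; "torque": the same for the moment, N m; "grip_width": opening from 0.0 (shut) to 1.0 (fully open); "grasp_force": force on a finger pad.
Only numpy, scipy, OpenCV 4.12 (cv2) and the standard library are available. Lean on these libraries where they do the work, as an engineer would, in place of code of your own. Each camera call takes 0.05 s, during which the arm holds its last target. There are 200 camera calls.

## Task

Connect the board in the test fixture with the tips of the shut fingers: lightly press down the ground probe (wide round cap) first, then the supply probe (square cap), then the signal probe (narrow oblong cap), each until its cap is down on its sleeve, where it stays by itself. Ground must be down before supply is touched and supply before signal; leave the spare probe (small round cap) up. Grip nothing, pull no probe up, push no harder than a light finger would (well under 20 N), and leave the spacer, spool, bottle and cutters where they stand.

Things in the scene. Friction and masses are not known exactly. Their poses are not given: they have to be found in the camera images.
- fixture: The test fixture, fixed to the bench: black base plate 210 (x) x 270 (y) x 14 mm high, circuit board on it, and over that a clear plate of the same outline on four pillars, its upper face 64 mm above the bench. Origin: centre of the underside, on the bench; z up. The four test probes stand upright on the clear plate about 90 mm apart in x and 120 mm apart in y, nearly at the corners of a rectangle, and which probe is at which corner changes.
- ground_base: The fixed guide sleeve of the ground probe (the one with the wide round cap, a flat disc 38 mm across): aluminium, 16 mm across, 20 mm high, with a foot 24 mm across. Origin: centre of its foot on the clear plate, 64 mm above the bench; same axes as the fixture.
- ground_top (a point): Centre of the upper face of the ground probe's cap: wide round cap, a flat disc 38 mm across, 10 mm thick, grey plastic. About 106 mm above the bench when raised and 94 mm when the cap sits on its sleeve; the point moves with the cap. Same axes as the fixture.
- ground (a joint): How far the ground probe is pressed down, in m: near 0 (to 0.002) raised at the start, 0.012 with the cap sitting on the sleeve (hard stop); its sprung tip reaches the board at 0.008. No return spring: friction of about 3 N holds it wherever it is left. Pulled up it would go to -0.006.
- supply_base: The fixed guide sleeve of the supply probe (the one with the square cap, 30 x 30 mm): aluminium, 16 mm across, 20 mm high, with a foot 24 mm across. Origin: centre of its foot on the clear plate, 64 mm above the bench; same axes as the fixture.
- supply_top (a point): Centre of the upper face of the supply probe's cap: square cap, 30 x 30 mm, 10 mm thick, grey plastic. About 106 mm above the bench when raised and 94 mm when the cap sits on its sleeve; the point moves with the cap. Same axes as the fixture.
- supply (a joint): How far the supply probe is pressed down, in m: near 0 (to 0.002) raised at the start, 0.012 with the cap sitting on the sleeve (hard stop); its sprung tip reaches the board at 0.008. No return spring: friction of about 3 N holds it wherever it is left. Pulled up it would go to -0.006.
- signal_base: The fixed guide sleeve of the signal probe (the one with the narrow oblong cap, 14 mm along the fixture's x by 42 mm along its y): aluminium, 16 mm across, 20 mm high, with a foot 24 mm across. Origin: centre of its foot on the clear plate, 64 mm above the bench; same axes as the fixture.
- signal_top (a point): Centre of the upper face of the signal probe's cap: narrow oblong cap, 14 mm along the fixture's x by 42 mm along its y, 10 mm thick, grey plastic. About 106 mm above the bench when raised and 94 mm when the cap sits on its sleeve; the point moves with the cap. Same axes as the fixture.
- signal (a joint): How far the signal probe is pressed down, in m: near 0 (to 0.002) raised at the start, 0.012 with the cap sitting on the sleeve (hard stop); its sprung tip reaches the board at 0.008. No return spring: friction of about 3 N holds it wherever it is left. Pulled up it would go to -0.006.
- spare_base: The fixed guide sleeve of the spare probe (the one with the small round cap, 18 mm across): aluminium, 16 mm across, 20 mm high, with a foot 24 mm across. Origin: centre of its foot on the clear plate, 64 mm above the bench; same axes as the fixture.
- spare_top (a point): Centre of the upper face of the spare probe's cap: small round cap, 18 mm across, 10 mm thick, grey plastic. About 106 mm above the bench when raised and 94 mm when the cap sits on its sleeve; the point moves with the cap. Same axes as the fixture.
- spare (a joint): How far the spare probe is pressed down, in m: near 0 (to 0.002) raised at the start, 0.012 with the cap sitting on the sleeve (hard stop); its sprung tip reaches the board at 0.008. No return spring: friction of about 3 N holds it wherever it is left. Pulled up it would go to -0.006.
- spacer: Bystander: loose brass spacer, a cylinder 18 mm across and 28 mm high, standing on the clear plate near its middle, between the probes. Origin: centre of its underside.
- spool: Bystander: loose solder spool, 56 mm across, 46 mm high, standing on the bench to the fixture's +y side. Origin: centre of its underside.
- flux: Bystander: loose white bottle, 48 mm across, 85 mm high, standing on the bench to the fixture's -y side. Origin: centre of its underside.
- cutters: Bystander: loose side cutters with yellow handles, about 125 mm long, 14 mm high, lying on the bench to the fixture's +y side, towards the robot. Origin: at their pivot, on the bench; the handles run to -x, the jaws to +x.

How it is judged:
By the outcome, as a careful person would: the job done as asked, in the order asked, and still so for the second after the job is handed in, with the robot touching nothing.
It also fails if it takes over 48 s, if anything falls off the work surface, if the arm or the gripper's body presses on something with over 40 N, if the wrist force passes 120 N, or if a joint passes its speed limit or range.

## Working session

There is one attempt and no reset: what is moved stays moved. The work goes in short steps, Python scripts to look and compute and a tool call to move; the robot and the scene stay as the last step left them, time stands still between calls to the robot, and variables do not carry over. Pictures are saved under pics/ and viewed, at most 10 in all, crops included, and the job is handed in when it is done.

Besides the shell and the picture viewer there is one more tool, called after "Request:" in YAML: its name, and indented under it one key for each argument. carry_out: Moves the arm, as the interface text tells. Its arguments: {"type":"object","properties":{"deltas":{"type":"array","items":{"type":"array","items":{"type":"number"}}},"force":{"type":"number"}},"required":["deltas"]}

```bash
mkdir -p pics
cat > h.py <<'E'
import numpy as np, cv2
from workcell import manip, camera, ticket, boxes_of, outline_of
def pts(p,m):
    f=200/np.tan(np.radians(p["vertical_fov"])/2)
    v,u=np.nonzero(m&(p["depth"]>0)); z=p["depth"][v,u]
    c=np.stack([(u-p["cx"])/f*z,(v-p["cy"])/f*z,z],1)
    return (c-p["t"])@p["R"]
def state():
    o=manip.get_obs(); print({k:np.round(o[k],3) for k in("clock","position","ee_rot","ft_force","grip_width")})
E
python3 - <<'E'
from h import *
state()
for n in("top","scene"):
    p=camera(n); cv2.imwrite(f"pics/{n}1.png",p["img"][:,:,::-1])
    for q in("ground_top","supply_top","signal_top","spare_top","spacer","flux","spool","cutters"):
        b=boxes_of(q,p); print(n,q,[(np.round(x["position"],3).tolist(),round(x["conf"],2)) for x in b[:3]])
        if n=="top":
            for r in outline_of(q,p)[:1]:
                m=r["region"]; P=pts(p,m); v,u=np.nonzero(m); print("  px",u.mean().round(),v.mean().round(),"max z",np.percentile(P[:,2],90).round(3) if len(P) else None, np.round(np.median(P,0),3))
E
```

```text
{'clock': np.float64(0.0), 'position': array([0.173, 0.6  , 0.252]), 'ee_rot': array([ 0.14 ,  0.99 , -0.001, -0.   ]), 'ft_force': array([0.51 , 0.162, 0.284]), 'grip_width': np.float64(1.0)}
top ground_top [([0.568, 0.114, 0.106], 0.75)]
  px 284.0 195.0 max z 0.106 [0.567 0.116 0.104]
top supply_top [([0.65, 0.098, 0.105], 0.68), ([0.522, 0.298, 0.015], 0.6)]
  px 293.0 154.0 max z 0.106 [0.651 0.099 0.104]
top signal_top [([0.541, -0.001, 0.108], 0.7), ([0.67, 0.268, 0.044], 0.24)]
top spare_top []
  px 350.0 166.0 max z 0.105 [ 0.627 -0.015  0.103]
top spacer []
top flux [([0.575, -0.168, 0.056], 0.9)]
  px 424.0 198.0 max z 0.084 [ 0.568 -0.17   0.058]
top spool [([0.667, 0.264, 0.047], 0.79)]
  px 217.0 155.0 max z 0.047 [0.667 0.267 0.044]
top cutters [([0.522, 0.299, 0.015], 0.96), ([0.574, -0.172, 0.054], 0.34), ([0.595, 0.036, 0.091], 0.16)]
  px 203.0 225.0 max z 0.014 [0.519 0.299 0.011]
scene ground_top [([0.572, 0.11, 0.11], 0.55)]
scene supply_top [([0.586, -0.189, 0.052], 0.74), ([0.654, 0.102, 0.107], 0.71), ([0.574, 0.112, 0.108], 0.68)]
scene signal_top [([0.544, -0.008, 0.112], 0.74), ([0.546, -0.012, 0.1], 0.22)]
scene spare_top [([0.63, -0.018, 0.103], 0.45)]
scene spacer [([0.599, 0.031, 0.084], 0.62), ([0.571, 0.11, 0.108], 0.59)]
scene flux [([0.588, -0.19, 0.054], 0.89)]
scene spool [([0.673, 0.262, 0.044], 0.97), ([0.578, 0.11, 0.106], 0.27)]
scene cutters [([0.529, 0.304, 0.012], 0.69), ([0.629, -0.022, 0.106], 0.28)]
```

```bash
python3 -c "
import cv2
a=cv2.imread('pics/top1.png');cv2.imwrite('pics/top1c.png',cv2.resize(a[110:270,180:460],None,fx=2.8,fy=2.8,interpolation=2))"
```

```text
(no output)
```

View pics/top1c.png

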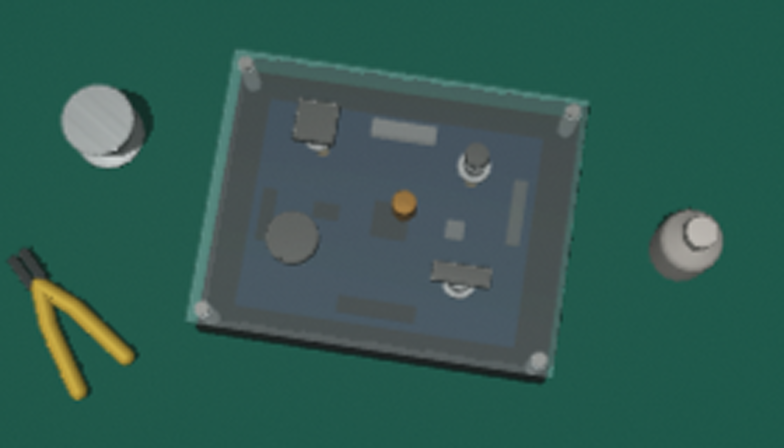

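View pics/scene1.png

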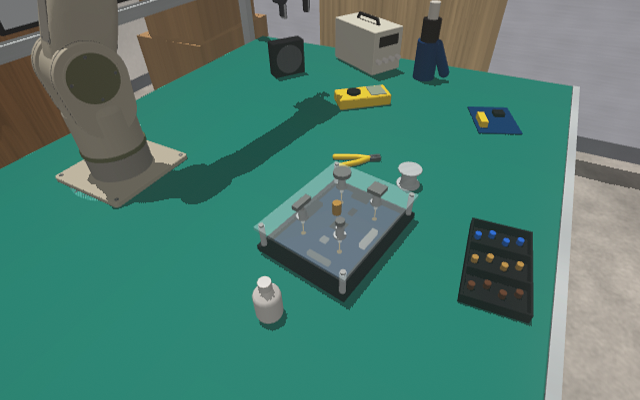

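The picture agrees with the networks: in the crop, the wide disc is at (292,238), the square at (316,120), the oblong at (461,275), the small round cap at (475,157) and the spacer at (403,203). I'll shut the fingers and move towards ground, staying high.

Request:
carry_out:
  deltas:
    - [-0.2,-0.14,0,0,-1]
    - [-0.42,-0.3,0,0,-1]
    - [-0.64,-0.45,0,0,-1]
    - [-0.86,-0.6,0,0,-1]

```text
clock: 1.8
position: [0.2729, 0.4772, 0.2535]
ee_rot: [0.14, 0.99, 0.0, 0.0]
ft_force: [1.1, 0.2, 0.2]
grip_width: 0.143
grasp_force: 0.0
```

Request:
carry_out:
  deltas:
    - [-0.2,-0.14,0,0,-1]
    - [-0.42,-0.3,0,0,-1]
    - [-0.64,-0.45,0,0,-1]
    - [-0.86,-0.6,0,0,-1]

```text
clock: 2.3
position: [0.3719, 0.355, 0.2535]
ee_rot: [0.14, 0.99, 0.0, 0.0]
ft_force: [0.7, -0.0, 0.3]
grip_width: 0.0
grasp_force: 0.0
```

Request:
carry_out:
  deltas:
    - [-0.2,-0.14,0,0,-1]
    - [-0.42,-0.3,0,0,-1]
    - [-0.64,-0.45,0,0,-1]
    - [-0.86,-0.6,0,0,-1]
    - [-0.86,-0.6,0,0,-1]
    - [-0.86,-0.6,0,0,-1]

```text
clock: 3.05
position: [0.4699, 0.2344, 0.2533]
ee_rot: [0.14, 0.99, 0.0, -0.0]
ft_force: [-0.0, 0.9, -0.7]
grip_width: -0.001
grasp_force: 0.0
```

```bash
cat > m.py <<'E'
from h import *
import sys
from scipy.spatial.transform import Rotation as Ro
o=manip.get_obs(); state(); R=Ro.from_quat(o["ee_rot"]).as_matrix()
for n in("wrist","top"):
    p=camera(n)
    if n=="wrist": cv2.imwrite(f"pics/wrist{o['clock']:.1f}.png",p["img"][:,:,::-1])
    for q in("ground_top","supply_top","signal_top","spare_top","spacer"):
        for r in outline_of(q,p)[:2]:
            P=pts(p,r["region"]); zt=np.percentile(P[:,2],92) if len(P) else 0
            if not len(P): continue
            T=P[abs(P[:,2]-zt)<.004]
            c=(T.min(0)+T.max(0))/2; d=np.r_[c[:2],zt]
            print(n,q,round(r["conf"],2),len(T),np.round(d,4),"mean",np.round(T.mean(0)[:2],4),"size",np.round(np.ptp(T,0)[:2],3),"tool units",np.round(R.T@(d-o["position"])/.15,3))
E
python3 m.py; ls pics
```

```text
{'clock': np.float64(3.05), 'position': array([0.47 , 0.234, 0.253]), 'ee_rot': array([ 0.14,  0.99,  0.  , -0.  ]), 'ft_force': array([-0.013,  0.895, -0.659]), 'grip_width': np.float64(-0.001)}
wrist ground_top 0.88 194 [0.5546 0.1156 0.1051] mean [0.5539 0.115 ] size [0.011 0.029] tool units [-0.762 -0.605  0.987]
wrist ground_top 0.27 335 [ 0.5768 -0.1676  0.0614] mean [ 0.5769 -0.1648] size [0.036 0.021] tool units [-1.427 -2.378  1.278]
wrist signal_top 0.67 643 [ 0.5422 -0.002   0.1057] mean [ 0.5416 -0.0012] size [0.02  0.043] tool units [-0.9   -1.381  0.983]
wrist spacer 0.76 30 [0.5881 0.0378 0.0881] mean [0.5881 0.0379] size [0.002 0.01 ] tool units [-1.121 -1.041  1.1  ]
top ground_top 0.84 211 [0.5678 0.117  0.1064] mean [0.5671 0.1165] size [0.035 0.034] tool units [-0.844 -0.572  0.979]
top ground_top 0.55 128 [ 0.5415 -0.003   0.1071] mean [ 0.5414 -0.0027] size [0.018 0.041] tool units [-0.897 -1.389  0.974]
top supply_top 0.66 182 [0.6524 0.099  0.106 ] mean [0.6523 0.0993] size [0.03  0.028] tool units [-1.42  -0.531  0.982]
top signal_top 0.44 133 [ 0.5415 -0.003   0.1069] mean [ 0.5414 -0.0032] size [0.018 0.041] tool units [-0.897 -1.389  0.975]
top signal_top 0.26 221 [0.5678 0.116  0.1065] mean [0.5677 0.1158] size [0.035 0.036] tool units [-0.846 -0.578  0.978]
scene1.png
top1.png
top1c.png
wrist3.0.png
```

Request:
carry_out:
  deltas:
    - [-0.2,-0.15,0,0,-1]
    - [-0.42,-0.3,0.1,0,-1]
    - [-0.64,-0.45,0.2,0,-1]
    - [-0.8,-0.56,0.3,0,-1]
    - [-0.845,-0.575,0.4,0,-1]
    - [-0.845,-0.575,0.6,0,-1]
    - [-0.845,-0.575,0.7,0,-1]
    - [-0.845,-0.575,0.76,0,-1]
    - [-0.845,-0.575,0.76,0,-1]

```text
clock: 4.78
position: [0.5679, 0.1163, 0.1393]
ee_rot: [0.14, 0.99, 0.0, -0.0]
ft_force: [-0.8, 0.3, -0.3]
grip_width: -0.004
grasp_force: 0.0
```

```bash
python3 m.py; python3 -c "
from h import *
p=camera('scene');cv2.imwrite('pics/s2.png',cv2.resize(p['img'][120:320,230:450,::-1],None,fx=3,fy=3,interpolation=2))"
```

```text
{'clock': np.float64(4.775), 'position': array([0.568, 0.116, 0.139]), 'ee_rot': array([ 0.14,  0.99,  0.  , -0.  ]), 'ft_force': array([-0.829,  0.314, -0.268]), 'grip_width': np.float64(-0.004)}
wrist ground_top 0.77 2130 [0.564  0.1163 0.1052] mean [0.5605 0.1187] size [0.029 0.038] tool units [ 0.025 -0.007  0.227]
wrist supply_top 0.78 238 [0.6411 0.0947 0.105 ] mean [0.6407 0.0953] size [0.011 0.01 ] tool units [-0.509 -0.003  0.228]
wrist supply_top 0.29 4198 [0.6705 0.2702 0.046 ] mean [0.6689 0.27  ] size [0.056 0.056] tool units [-0.373  1.175  0.621]
wrist signal_top 0.88 2219 [ 0.5421 -0.0026  0.1056] mean [ 0.5416 -0.0017] size [0.02  0.043] tool units [-0.054 -0.809  0.224]
wrist spacer 0.98 394 [0.5933 0.0371 0.0917] mean [0.5921 0.0374] size [0.012 0.018] tool units [-0.309 -0.46   0.317]
wrist spacer 0.7 2157 [0.564  0.1163 0.1052] mean [0.5606 0.1187] size [0.029 0.037] tool units [ 0.025 -0.007  0.227]
top signal_top 0.52 130 [ 0.5416 -0.0031  0.1069] mean [ 0.5414 -0.0033] size [0.018 0.041] tool units [-0.051 -0.813  0.216]
top spare_top 0.59 54 [ 0.6277 -0.0149  0.1056] mean [ 0.6272 -0.0152] size [0.017 0.016] tool units [-0.625 -0.73   0.224]
top spare_top 0.53 95 [ 0.575  -0.1765  0.0836] mean [ 0.5749 -0.1764] size [0.022 0.02 ] tool units [-0.585 -1.863  0.371]
top spacer 0.58 48 [0.5954 0.037  0.0932] mean [0.5948 0.0369] size [0.016 0.016] tool units [-0.322 -0.457  0.307]
```

View pics/s2.png

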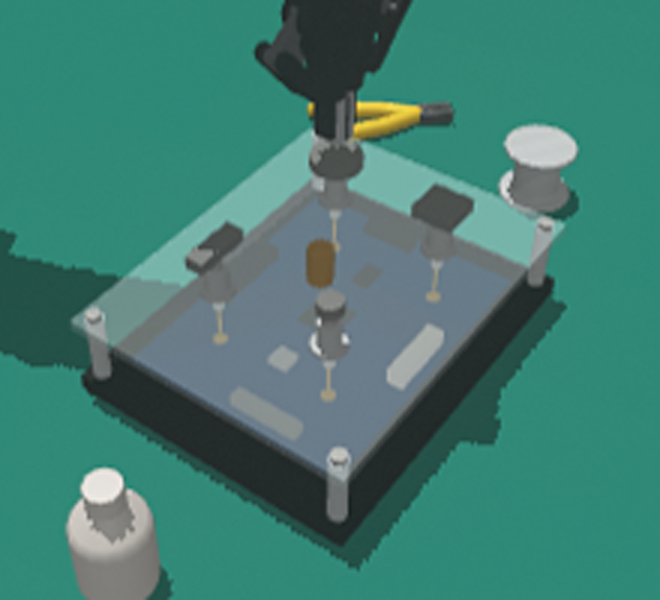

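The shut tips are over the wide disc (335,155 in the crop). I'll press slowly.

Request:
carry_out:
  deltas:
    - [0,0,0.03,0,-1]
    - [0,0,0.06,0,-1]
    - [0,0,0.075,0,-1]
    - [0,0,0.09,0,-1]
    - [0,0,0.105,0,-1]
    - [0,0,0.12,0,-1]

```text
clock: 6.18
position: [0.568, 0.1158, 0.1212]
ee_rot: [0.14, 0.99, 0.0, -0.0]
ft_force: [-3.3, -0.6, 3.4]
grip_width: 0.001
grasp_force: 1.5
```

Request:
carry_out:
  deltas:
    - [0,0,0.01,0,-1]
    - [0,0,0.02,0,-1]
    - [0,0,0.025,0,-1]

```text
clock: 6.55
position: [0.5681, 0.1159, 0.1175]
ee_rot: [0.14, 0.99, 0.0, 0.0]
ft_force: [-1.8, -0.3, 3.4]
grip_width: -0.001
grasp_force: 1.4
```

Request:
carry_out:
  deltas:
    - [0,0,0.005,0,-1]
    - [0,0,0.008,0,-1]
    - [0,0,0.008,0,-1]

```text
clock: 6.92
position: [0.5683, 0.116, 0.1163]
ee_rot: [0.14, 0.99, 0.0, 0.0]
ft_force: [-0.1, 0.5, 0.3]
grip_width: -0.001
grasp_force: 0.0
```

Request:
carry_out:
  deltas:
    - [0,0,0.004,0,-1]
    - [0,0,0.006,0,-1]

```text
clock: 7.18
position: [0.5684, 0.116, 0.1161]
ee_rot: [0.14, 0.99, 0.0, 0.0]
ft_force: [-4.6, -0.5, 9.6]
grip_width: 0.002
grasp_force: 4.9
```

Request:
carry_out:
  deltas:
    - [0,0,0.004,0,-1]
    - [0,0,0.006,0,-1]

```text
clock: 7.42
position: [0.5684, 0.1159, 0.116]
ee_rot: [0.14, 0.99, 0.0, 0.0]
ft_force: [-8.4, -1.2, 18.4]
grip_width: -0.001
grasp_force: 9.0
```

Hard stop reached: the position stopped changing while the force rose. I'll lift and move over to supply.

Request:
carry_out:
  deltas:
    - [0,0,-0.03,0,-1]
    - [0,0,-0.15,0,-1]
    - [0,0,-0.3,0,-1]
    - [-0.2,0.02,-0.3,0,-1]
    - [-0.4,0.03,-0.3,0,-1]
    - [-0.57,0.042,-0.3,0,-1]
    - [-0.57,0.042,-0.3,0,-1]

```text
clock: 8.3
position: [0.6533, 0.0974, 0.1601]
ee_rot: [0.141, 0.99, -0.0, 0.001]
ft_force: [0.3, -0.2, -0.5]
grip_width: -0.001
grasp_force: 0.0
```

```bash
python3 m.py
```

```text
{'clock': np.float64(8.3), 'position': array([0.653, 0.097, 0.16 ]), 'ee_rot': array([ 0.141,  0.99 , -0.   ,  0.001]), 'ft_force': array([ 0.279, -0.219, -0.502]), 'grip_width': np.float64(-0.001)}
wrist ground_top 0.97 4420 [0.5687 0.1161 0.0942] mean [0.5683 0.1162] size [0.037 0.038] tool units [ 0.577 -0.037  0.439]
wrist supply_top 0.88 2332 [0.653  0.1002 0.1049] mean [0.6504 0.1013] size [0.034 0.033] tool units [0.008 0.017 0.368]
wrist signal_top 0.83 2690 [ 0.5424 -0.0033  0.1057] mean [ 0.5425 -0.0021] size [0.02  0.045] tool units [ 0.524 -0.851  0.362]
wrist spare_top 0.97 771 [ 0.6282 -0.0146  0.1043] mean [ 0.628  -0.0136] size [0.017 0.019] tool units [-0.047 -0.763  0.372]
wrist spare_top 0.63 4458 [0.5687 0.1161 0.0942] mean [0.5682 0.1162] size [0.037 0.038] tool units [ 0.577 -0.037  0.439]
wrist spacer 0.75 796 [0.5964 0.0371 0.0919] mean [0.5962 0.0377] size [0.017 0.018] tool units [ 0.253 -0.491  0.455]
top ground_top 0.45 4444 [ 0.586  -0.0293  0.0657] mean [ 0.5904 -0.0271] size [0.226 0.14 ] tool units [ 0.197 -0.936  0.63 ]
top ground_top 0.38 430 [0.6706 0.2704 0.0473] mean [0.67   0.2697] size [0.055 0.054] tool units [0.211 1.14  0.752]
top spare_top 0.62 37 [ 0.6256 -0.0149  0.1052] mean [ 0.6254 -0.0148] size [0.013 0.012] tool units [-0.03  -0.77   0.366]
```

Ground is down (0.0942). Now I'll press supply.

Request:
carry_out:
  deltas:
    - [0,0.012,0.08,0,-1]
    - [0,0.012,0.15,0,-1]
    - [0,0.012,0.18,0,-1]
    - [0,0.012,0.2,0,-1]
    - [0,0.012,0.215,0,-1]
    - [0,0.012,0.23,0,-1]
    - [0,0.012,0.245,0,-1]
    - [0,0.012,0.26,0,-1]
    - [0,0.012,0.27,0,-1]
    - [0,0.012,0.278,0,-1]
    - [0,0.012,0.284,0,-1]
    - [0,0.012,0.284,0,-1]

```text
clock: 10.4
position: [0.6526, 0.0999, 0.1169]
ee_rot: [0.14, 0.99, 0.0, 0.0]
ft_force: [0.4, -0.9, 1.6]
grip_width: 0.004
grasp_force: 0.5
```

Request:
carry_out:
  deltas:
    - [0,0,0.004,0,-1]
    - [0,0,0.006,0,-1]
    - [0,0,0.006,0,-1]

```text
clock: 10.78
position: [0.6526, 0.0999, 0.1162]
ee_rot: [0.14, 0.99, 0.0, 0.0]
ft_force: [0.0, -0.3, 4.6]
grip_width: -0.003
grasp_force: 2.0
```

Request:
carry_out:
  deltas:
    - [0,0,0.002,0,-1]
    - [0,0,0.004,0,-1]

```text
clock: 11.02
position: [0.6527, 0.0999, 0.1162]
ee_rot: [0.14, 0.99, 0.0, 0.0]
ft_force: [-3.3, -0.2, 11.0]
grip_width: -0.0
grasp_force: 5.0
```

Request:
carry_out:
  deltas:
    - [0,0,-0.03,0,-1]
    - [0,0,-0.15,0,-1]
    - [0,0,-0.32,0,-1]
    - [0.12,-0.2,-0.32,0,-1]
    - [0.24,-0.4,-0.32,0,-1]
    - [0.36,-0.6,-0.32,0,-1]
    - [0.47,-0.78,-0.32,0,-1]
    - [0.52,-0.864,-0.32,0,-1]
    - [0.52,-0.864,-0.32,0,-1]

```text
clock: 12.15
position: [0.5418, -0.0031, 0.1642]
ee_rot: [0.14, 0.99, 0.0, 0.0]
ft_force: [0.3, 0.6, -0.4]
grip_width: 0.0
grasp_force: 0.0
```

```bash
python3 m.py
```

```text
{'clock': np.float64(12.15), 'position': array([ 0.542, -0.003,  0.164]), 'ee_rot': array([0.14, 0.99, 0.  , 0.  ]), 'ft_force': array([ 0.268,  0.553, -0.423]), 'grip_width': np.float64(0.0)}
wrist ground_top 0.92 3042 [0.5681 0.1163 0.0941] mean [0.5672 0.1156] size [0.038 0.038] tool units [0.053 0.813 0.468]
wrist supply_top 0.62 3037 [0.5681 0.1159 0.0941] mean [0.5672 0.1156] size [0.038 0.037] tool units [0.052 0.81  0.468]
wrist supply_top 0.6 1814 [0.6521 0.1001 0.0941] mean [0.651  0.0997] size [0.034 0.034] tool units [-0.515  0.865  0.469]
wrist signal_top 0.95 1737 [ 0.5417 -0.003   0.1057] mean [ 0.5412 -0.0028] size [0.02  0.042] tool units [ 0.001 -0.     0.39 ]
wrist spacer 0.56 562 [0.5958 0.0371 0.0918] mean [0.595  0.0369] size [0.018 0.018] tool units [-0.271  0.357  0.483]
top ground_top 0.61 234 [0.5679 0.1158 0.0953] mean [0.5677 0.1157] size [0.035 0.034] tool units [0.053 0.809 0.46 ]
top supply_top 0.63 166 [0.6524 0.0996 0.0957] mean [0.6519 0.1001] size [0.032 0.028] tool units [-0.517  0.862  0.458]
```

Request:
carry_out:
  deltas:
    - [0,0,0.1,0,-1]
    - [0,0,0.18,0,-1]
    - [0,0,0.21,0,-1]
    - [0,0,0.23,0,-1]
    - [0,0,0.245,0,-1]
    - [0,0,0.26,0,-1]
    - [0,0,0.275,0,-1]
    - [0,0,0.29,0,-1]
    - [0,0,0.3,0,-1]
    - [0,0,0.308,0,-1]
    - [0,0,0.313,0,-1]
    - [0,0,0.313,0,-1]

```text
clock: 14.25
position: [0.5417, -0.0029, 0.1164]
ee_rot: [0.14, 0.99, 0.0, 0.0]
ft_force: [-0.6, -0.9, 0.0]
grip_width: 0.003
grasp_force: 0.1
```

Request:
carry_out:
  deltas:
    - [0,0,0.003,0,-1]
    - [0,0,0.005,0,-1]
    - [0,0,0.005,0,-1]

```text
clock: 14.62
position: [0.5417, -0.0029, 0.1161]
ee_rot: [0.14, 0.99, 0.0, 0.0]
ft_force: [-2.9, -0.9, 6.9]
grip_width: -0.0
grasp_force: 3.1
```

Request:
carry_out:
  deltas:
    - [0,0,0.002,0,-1]
    - [0,0,0.002,0,-1]

```text
clock: 14.88
position: [0.5418, -0.0029, 0.1161]
ee_rot: [0.14, 0.99, 0.0, 0.0]
ft_force: [-3.6, -0.4, 8.6]
grip_width: -0.002
grasp_force: 4.6
```

Request:
carry_out:
  deltas:
    - [0,0,-0.03,0,-1]
    - [0,0,-0.15,0,-1]
    - [0,0,-0.4,0,-1]
    - [0.2,0,-0.6,0,-1]
    - [0.4,0,-0.6,0,-1]
    - [0.4,0,-0.6,0,-1]

```text
clock: 15.62
position: [0.4832, 0.0143, 0.2069]
ee_rot: [0.139, 0.99, 0.001, 0.001]
ft_force: [-0.6, -0.3, -0.3]
grip_width: -0.007
grasp_force: 0.0
```

```bash
python3 m.py; python3 -c "
from h import *
p=camera('scene');cv2.imwrite('pics/s3.png',cv2.resize(p['img'][120:320,230:450,::-1],None,fx=3,fy=3,interpolation=2))"
```

```text
{'clock': np.float64(15.625), 'position': array([0.483, 0.014, 0.207]), 'ee_rot': array([0.139, 0.99 , 0.001, 0.001]), 'ft_force': array([-0.58 , -0.266, -0.303]), 'grip_width': np.float64(-0.007)}
wrist ground_top 0.87 1732 [0.5682 0.1163 0.0941] mean [0.5671 0.116 ] size [0.038 0.037] tool units [-0.356  0.809  0.754]
wrist supply_top 0.65 130 [0.6428 0.1097 0.0939] mean [0.6416 0.1115] size [0.011 0.015] tool units [-0.846  0.903  0.756]
wrist spare_top 0.48 36 [ 0.627  -0.0212  0.1044] mean [ 0.626  -0.0213] size [0.012 0.003] tool units [-0.986  0.036  0.685]
wrist spacer 0.76 61 [0.589  0.0364 0.0868] mean [0.5882 0.0361] size [0.004 0.012] tool units [-0.636  0.334  0.802]
top ground_top 0.75 220 [0.5678 0.116  0.0951] mean [0.5677 0.1161] size [0.035 0.034] tool units [-0.354  0.806  0.748]
top supply_top 0.76 164 [0.6534 0.1006 0.0952] mean [0.6528 0.1007] size [0.03 0.03] tool units [-0.931  0.865  0.747]
```

View pics/s3.png

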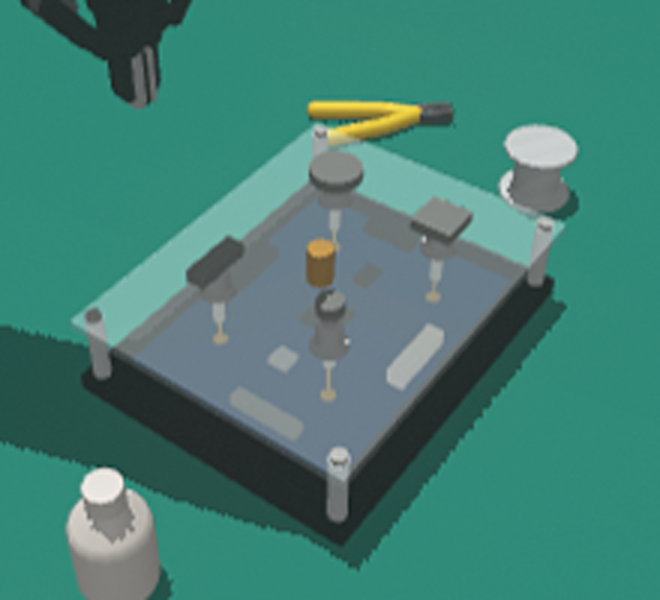

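The disc (335,170), square (441,218) and oblong (215,262) caps are all lower than before. The spare (330,300) is still up and the spacer hasn't moved. I'll check the signal height, then hand in.

Run:
```python
from h import *
hs=[]
for n in("scene","wrist"):
    p=camera(n); P=pts(p,p["depth"]>0)
    s=P[(np.hypot(P[:,0]-.5418,P[:,1]+.003)<.006)&(P[:,2]>.085)&(P[:,2]<.125)]
    print(n,len(s))
    if len(s): hs.append(np.median(s[:,2])); print(hs[-1])
if hs and max(hs)<.097: print(ticket.hand_in())
```

```text
scene 22
0.09430993156036979
wrist 0
the job is handed in; nothing more can be done
None
```

I pressed ground, supply and signal down onto their sleeves in that order (cap tops measured at about 94 mm), left the spare up, disturbed nothing else, and handed the job in at about 16 s; the firmest push was on ground, which briefly read 18.4 N (about 20 N in total with the sideways part), at or just over the 20 N limit rather than well under it, while supply and signal stayed near 11 N and 9 N.

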